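# Tip the tray of weld bosses along the guide rail into the feed channel

## Task

On the feed stand, slide the tray gently up against the guide rail and nose-first against the step, then, keeping its nose there, raise its rear by the handle bar so that all four round bosses slide out through the corner outlet and line up in single file, lying flat, down in the sloping channel against its end. Rock the tray if they jam, but do not touch the bosses with the gripper, and leave the bench tools alone. Finish with the empty tray lying flat on the stand's deck, let go; do not drop it.

Things in the scene. Friction and masses are not known exactly. Their poses are not given: they have to be found in the camera images.
- stand: Fixed steel feed stand. Origin on the bench, on the channel's centre line, under the step's face; +x feed direction, +y towards the guide rail, z up. Deck top 100 mm up, x -280 to 0, y -152 to +38 mm. Rail: bar along x, inner face y = +23 mm, 26 mm above the deck. Step: face in the plane x = 0, 8 mm above the deck, y -132 to -20 mm; the channel starts beside it. Place and heading vary.
- channel: Fixed aluminium U channel, sloping 28 degrees down beyond the step. Origin on its floor at the mouth (stand x 0, y 0, z 108 mm), x down the slope, z square to its floor, y as the stand's. 36 mm wide inside, flared to 50 mm at the mouth, walls 22 mm high from x = 22 mm on, closed end at x = 150 mm. Bosses filed against the end have origins near x = 135, 105, 75, 45 mm, z = 0.
- tray: Loose aluminium tray, about 0.45 kg, 183 x 96 mm, on the deck (slides at 2 to 4 N). Origin at underside level, below the nose rod's axis, on the outlet's centre line; +x to the nose, +y to the side that goes against the rail (wall's outer face y = +23 mm), z up. Origin when home: stand x = -6, y = 0, z = 100 mm. Floor top z = 12, walls to z = 32, rear wall (x = -183) to z = 42 mm.
- tray_nose (a point): Point on the axis of the nose rod, on the outlet's centre line, 6 mm above the tray's origin. The rod, 12 mm thick, along y (-73 to +23 mm), is the tray's front edge; home, it touches the step (stand x = -6, y = 0, z = 106 mm) and the tray turns about it as its rear is raised.
- tray_outlet (a point): Middle of the 40 mm wide outlet (tray x = -6, y 0, z 12 mm) in the nose's rail-side corner. The bosses lie in a 54 mm wide lane behind it (tray y -34 to +20 mm, back to x = -180), which a slanting wall from (-30, -34) to (-6, -20) mm narrows; beside it is an empty pocket. Oiled bosses start to slide at a tray tilt of 9 to 18 degrees (friction varies), at the slanting wall last; 30 degrees suits all, save for jams.
- tray_handle (a point): Middle of the handle bar: round steel bar, 12 mm diameter, along the tray's y, free over 74 mm; 223 mm behind the nose rod's axis, at tray y = -25 mm, 58 mm above the tray's underside, 40 mm behind the rear wall. It can turn between finger pads while the tray tilts.
- boss1: Round steel weld boss, 30 mm diameter, 16 mm high, 80 g, lying flat in the tray (a blind bore shows on top). Origin at the centre of its underside, z along its axis. All four are alike.
- boss2: Round steel weld boss, 30 mm diameter, 16 mm high, 80 g, lying flat in the tray (a blind bore shows on top). Origin at the centre of its underside, z along its axis. All four are alike.
- boss3: Round steel weld boss, 30 mm diameter, 16 mm high, 80 g, lying flat in the tray (a blind bore shows on top). Origin at the centre of its underside, z along its axis. All four are alike.
- boss4: Round steel weld boss, 30 mm diameter, 16 mm high, 80 g, lying flat in the tray (a blind bore shows on top). Origin at the centre of its underside, z along its axis. All four are alike.
- offcut: Bystander: loose offcut of square tube, 100 x 50 x 50 mm, on the bench; origin at the centre of its underside, the tube's length along its x. Leave alone.
- hammer: Bystander: hammer lying on the bench along its x; leave alone.
- brush: Bystander: wire brush lying on the bench along its x; leave alone.
Mind the look-alikes: they are no part of the job. What is shaped like the boss3 but pink is not meant.

How it is judged:
On the way, in this order (a step that is already met when the one before it is completed fails the run):
1. the tray lies flat with its side against the guide rail and its nose against the step (x of tray_nose in the frame of stand between -0.012 and 0.003 m and y of tray_nose in the frame of stand between -0.004 and 0.006 m and angle between the x axis of tray and the x axis of stand, either way round below 0.05 rad and angle between tray's own z axis and vertical below 0.06 rad), for 0.2 s.
2. the tray's rear is raised while its nose stays against the step beside the rail (x of tray_nose in the frame of stand between -0.012 and 0.003 m and y of tray_nose in the frame of stand between -0.004 and 0.006 m and angle between tray's own z axis and vertical above 0.18 rad), for 0.2 s.
At the end, for the whole second after the job is handed in: All four bosses rest flat in single file against the channel's end (origins over 36 mm down the channel, within 8 mm of its centre line, 6 mm of its floor, 0.15 rad of flat); the tray rests flat on the deck (tilt under 0.06 rad, nose rod axis 100 to 112 mm above the bench) (x of each of boss1, boss2, boss3, boss4 in the frame of channel above 0.036 m and y of boss1 in the frame of channel between -0.008 and 0.008 m and z of boss1 in the frame of channel between -0.005 and 0.006 m and angle between the z axis of each of boss1, boss2, boss3, boss4 and the z axis of channel, either way round below 0.15 rad and linear speed of each of boss1, boss2, boss3, boss4, tray below 0.02 m/s and y of boss2 in the frame of channel between -0.008 and 0.008 m and z of boss2 in the frame of channel between -0.005 and 0.006 m and y of boss3 in the frame of channel between -0.008 and 0.008 m and z of boss3 in the frame of channel between -0.005 and 0.006 m and y of boss4 in the frame of channel between -0.008 and 0.008 m and z of boss4 in the frame of channel between -0.005 and 0.006 m and angle between tray's own z axis and vertical below 0.06 rad and z of tray_nose in the frame of stand between 0.1 and 0.112 m); the robot touches nothing.
It fails at once if a boss is touched by the gripper (contact force between any of the fingers, the arm and boss1 above 0.5 N or contact force between any of the fingers, the arm and boss2 above 0.5 N or contact force between any of the fingers, the arm and boss3 above 0.5 N or contact force between any of the fingers, the arm and boss4 above 0.5 N).
It fails at once if the tray is rammed against the stand or dropped on it (over 150 N) (contact force between tray and stand above 150 N).
It fails at once if a bystander is moved more than 30 mm (distance of any of offcut, hammer, brush from where it was at the start of the episode above 0.03 m).
It also fails if it takes over 56 s, if anything falls off the work surface, if the arm or the gripper's body presses on something with over 40 N, if the wrist force passes 120 N, or if a joint passes its speed limit or range.

## Robot

A 7-joint arm with a two-finger parallel gripper is mounted at the origin on the work surface. World frame = base frame: x ahead of the robot, y to its left, z up, the work surface at z = 0. Lengths are in m, angles in rad, forces in N, time in s.
With the tool pointing down it reaches from about 0.4 to 0.9 m from the base axis. Payload 5.5 kg.
Tool frame: the origin (TCP) lies on the centre line of the jaws, within the pads' length; the fingertips stand 14 mm ahead of it and the grasp point (between the pads) lies 5 mm behind it (robot.nose_length is the distance from the TCP to the fingertips, in m); z points along the fingers, y is the line along which they close (so a half turn about z gives the same grasp; the last joint's range is limited). The gripper opens to 92 mm and grips with 3 to 60 N. Pads are 19 mm wide; open, the fingers measure 130 mm over their backs; the gripper's body (75 mm by 190 mm) begins 47 mm behind the grasp point.
Start: joints at [-0.959, 0.501, -0.427, 1.55, 0.221, 1.138, -0.21], TCP at [0.222, 0.611, 0.241] pointing down, gripper open.
Joint ranges: [-2.88, 2.88], [-0.31, 2.03], [-1.54, 1.56], [0.2, 2.42], [-1.41, 4.55], [0.19, 2.02], [-2.57, 2.57]. Speed limits (rad/s): [2.57, 2.57, 3.14, 3.14, 3.14, 3.14, 3.14].

## Interface

Orientations are given as a unit quaternion [x, y, z, w].
In Python, from rig import readout, cams, ticket, robot gives the robot as it stands.
- The arm moves only by the tool arm_command, never from a script. Its argument "rows" is a list of rows, each an object of numbers: "fingers": the closure, from -1 (fully open) to 1 (shut); "tx", "ty", "tz": the shift along the world's x, y, z in units of 50 mm (1.0 is 50 mm); "wx", "wy", "wz": the turn, a rotation vector about the world's x, y, z in units of 6 degrees (1.0 is 6 degrees). A call has 1 to 10 rows; each row shifts and turns the commanded pose from where the row before left it; what a row does not reach is not made up. A row lasts 1/10 s, in which the tool goes at most 50 mm and 8.59 degrees, less where a joint would pass 70% of its speed; a pose out of reach is approached as far as the arm can. A call is refused whole if a number of a shift passes 1 or a number of a turn 1, either way. A call with a gripper value outside its range is refused whole. The fingers move at their own pace and stop on an object; "squeeze" is the grip in N (left out, the last holds). Time passes only in rows, so rows that do not move let the fingers close. It gives the time, the measured TCP pose, the force, the opening and the grip force at its end, in the units of the state.
- readout.get_state(): the state, without advancing time (a new reading comes with each control period).
- cams.get_image(name): name is "scene" or "top" or "wrist"; returns a dict with "color" (480x640x3 uint8, red, green, blue), "range_z" (480x640 float32, m along the optical axis (not along the pixel's ray), 0 where there is no reading), "camera_matrix" (3x3 intrinsics, pixels), "R" (3x3) and "t" (3): a world point X has camera coordinates R X + t; the wrist camera has in their place "mount" (4x4, takes a point from camera to tool coordinates, whose origin is the TCP and whose axes are the flange's). Camera axes: x right, y down, z forward; pixel columns grow to the right and rows downward; lengths in m; the calibration is good to about 2 mm. The wrist camera is an equidistant fisheye: a pixel r from the principal point sees the ray r / f radians off the axis. A picture is of the moment at which its call begins: read the wrist's pose just before it.
- ticket.hand_in(): hands the job in; it is judged then, once.
The state is a dict: "clock": time; "joints": joint angles; "joint_vel": joint speeds; "tau": joint torques, N m; "tcp_pos": TCP position; "tcp_rot": TCP orientation; "force": force on the tool from outside, world axes, zero at the start; "moment": the same for the moment, N m; "width": opening from 0.0 (shut) to 1.0 (fully open); "gripper_force": force on a finger pad.
Only numpy, scipy, OpenCV 4.12 (cv2) and the standard library are available. Lean on these libraries where they do the work, as an engineer would, in place of code of your own. Each camera call takes 0.05 s, during which the arm holds its last target. There are 200 camera calls.

## Working session

There is one attempt and no reset: what is moved stays moved. The work goes in short steps, Python scripts to look and compute and a tool call to move; the robot and the scene stay as the last step left them, time stands still between calls to the robot, and variables do not carry over. Pictures are saved under pics/ and viewed, at most 10 in all, crops included, and the job is handed in when it is done.

Besides the shell and the picture viewer there is one more tool, called after "Emit:" as name(argument=value, ...), one argument or row to a line, values as JSON. arm_command: Moves the arm, as the interface text tells. Its arguments: {"type":"object","properties":{"rows":{"type":"array"},"squeeze":{"type":"number"}},"required":["rows"]}

```bash
mkdir -p pics; ls; python3 - <<'E'
from rig import readout,cams,robot
import cv2,numpy as np
s=readout.get_state();print({k:np.round(v,3) for k,v in s.items()})
for n in ["top","scene"]:
    i=cams.get_image(n);cv2.imwrite(f"pics/{n}0.png",i["color"][:,:,::-1]);np.savez(f"{n}0.npz",**i)
    print(n,i["camera_matrix"],i["R"],i["t"])
E
```

```text
pics
{'clock': np.float64(0.0), 'joints': array([-0.959,  0.502, -0.427,  1.551,  0.221,  1.138, -0.21 ]), 'joint_vel': array([ 0.   ,  0.   ,  0.001,  0.001, -0.002, -0.001, -0.002]), 'tau': array([-0.0000e+00, -5.6659e+01, -5.8160e+00, -2.7911e+01, -6.9000e-02,
        3.0000e-02,  0.0000e+00]), 'tcp_pos': array([0.222, 0.61 , 0.24 ]), 'tcp_rot': array([ 0.173,  0.985, -0.001, -0.   ]), 'force': array([ 0.682, -0.105, -0.487]), 'moment': array([-0.057,  0.002,  0.029]), 'gripper_force': np.float64(0.0), 'width': np.float64(0.998)}
top [[589.41036066   0.         308.23148039]
 [  0.         589.41036066 236.93696011]
 [  0.           0.           1.        ]] [[-0.07691169 -0.99703479 -0.00249217]
 [-0.97543706  0.07576264 -0.20683947]
 [ 0.20641496 -0.01347742 -0.97837172]] [-0.02640114  0.57547216  1.09731185]
scene [[481.4732617    0.         309.20375936]
 [  0.         481.4732617  237.69547676]
 [  0.           0.           1.        ]] [[ 0.82749102  0.56146427 -0.00405993]
 [ 0.35473138 -0.52838382 -0.77134699]
 [-0.43522898  0.63684253 -0.63640186]] [-0.44235652 -0.15432642  1.54481218]
```

View pics/top0.png

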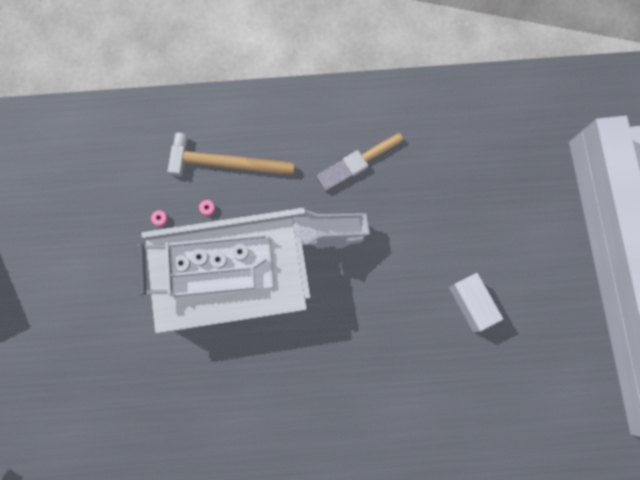

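View pics/scene0.png

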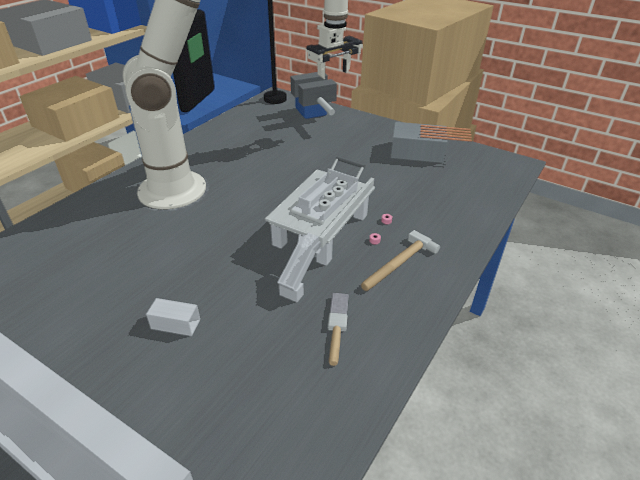

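The top view shows the stand at about px (145–370, 205–330), with its feed direction to the right (world −y) and the rail on the upper side. The tray sits loose on the deck, its handle at about (147,268). The pink look-alikes lie outside the stand. I'll enlarge this area.

```bash
cat > h.py <<'E'
import numpy as np,cv2
def ray(n,uv,z,d=None):
    d=d or np.load(f"{n}0.npz"); K,R,t=d["camera_matrix"],d["R"],d["t"]
    c=-R.T@t; v=R.T@np.linalg.inv(K)@np.array([*uv,1.]); return c+v*(z-c[2])/v[2]
E
python3 - <<'E'
import cv2
im=cv2.imread("pics/top0.png")[200:340,135:375]
im=cv2.resize(im,None,fx=3.33,fy=3.33,interpolation=cv2.INTER_CUBIC)[:600,:800]
cv2.imwrite("pics/topc.png",im)
E
```

```text
(no output)
```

View pics/topc.png

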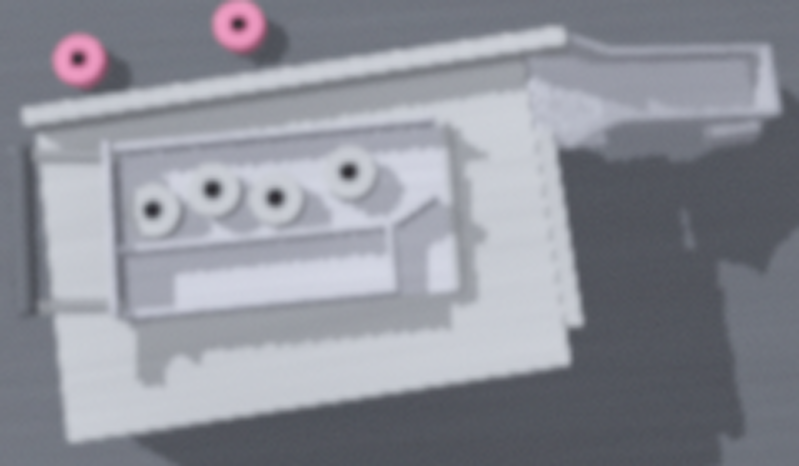

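```bash
python3 - <<'E'
from h import *
p=lambda u,v,z:ray("top",(u/3.333+135,v/3.333+200),z)
P=dict(railL=(25,123,.126),railR=(566,44,.126),deckLL=(70,442,.1),deckLR=(571,362,.1),trRA=(103,145,.142),trRB=(113,315,.142),wallA=(110,147,.132),wallB=(445,123,.132),noseA=(445,123,.11),noseB=(460,292,.11),hA=(25,147,.16),hB=(28,315,.16),chEnd=(768,45,.06))
Q={k:p(*v) for k,v in P.items()}
ang=lambda a,b:np.degrees(np.arctan2(*(Q[b]-Q[a])[1::-1]))
print("rail",ang("railL","railR"),"deck",ang("deckLL","deckLR"),"wall",ang("wallA","wallB"),"rear",ang("trRB","trRA"),"nose",ang("noseB","noseA"),"h",ang("hB","hA"))
th=np.radians((ang("railL","railR")+ang("deckLL","deckLR"))/2)
X=np.array([np.cos(th),np.sin(th),0]);Y=np.array([-X[1],X[0],0])
o1=Q["deckLR"]+.152*Y; o2=Q["railR"]-.023*Y
print(o1,o2); o=o1
for k,v in Q.items(): print(k,v.round(4),"stand",((v-o)@X).round(4),((v-o)@Y).round(4))
E
```

```text
rail -85.8844130351766 deck -85.38135223405936 wall -90.24951114469854 rear 1.7356691285422072 nose 1.3441722397007034 h -0.08052390196860358
[ 0.58022371 -0.04467614  0.1       ] [ 0.58050355 -0.06870693  0.126     ]
railL [0.5816 0.236  0.126 ] stand -0.2797 0.0228
railR [ 0.6034 -0.067   0.126 ] stand 0.024 0.0214
deckLL [0.4062 0.2218 0.1   ] stand -0.2789 -0.1532
deckLR [ 0.4287 -0.0563  0.1   ] stand 0.0 -0.152
trRA [0.5623 0.1894 0.142 ] stand -0.2348 -0.0
trRB [0.4689 0.1866 0.142 ] stand -0.239 -0.0934
wallA [0.5631 0.1879 0.132 ] stand -0.2332 0.0006
wallB [0.5623 0.0031 0.132 ] stand -0.049 -0.0143
noseA [0.567  0.0043 0.11  ] stand -0.0498 -0.0094
noseB [0.471 0.002 0.11 ] stand -0.0549 -0.1053
hA [0.5605 0.227  0.16  ] stand -0.2723 0.001
hB [0.4701 0.2271 0.16  ] stand -0.2794 -0.0892
chEnd [ 0.6103 -0.1873  0.06  ] stand 0.1445 0.0191
```

Emit:
arm_command(
  rows=[
    {"tz": 0.8,"fingers": 0.3,"wz": 0.35},
    {"tz": 0.4,"wz": 0.35,"tx": 0.2,"ty": -0.3},
    {"tx": 0.4,"ty": -0.55,"wz": 0.35},
    {"tx": 0.5,"ty": -0.7,"wz": 0.35},
    {"tx": 0.5,"ty": -0.7,"wz": 0.35},
    {"tx": 0.5,"ty": -0.7,"wz": 0.35},
    {"tx": 0.5,"ty": -0.7,"wz": 0.35},
    {"tx": 0.5,"ty": -0.7,"wz": 0.35},
    {"tx": 0.5,"ty": -0.7,"wz": 0.35},
    {"tx": 0.5,"ty": -0.7,"wz": 0.35},
  ],
  squeeze=25,
)

```text
validation failed for argument at $.ro...
```

Emit:
arm_command(
  rows=[
    {"tx": 0.5,"ty": -0.7},
    {"tx": 0.5,"ty": -0.7},
    {"tx": 0.4,"ty": -0.4},
    {"tx": 0.2,"ty": -0.2},
    {},
  ],
)

```text
validation failed for argument at $.ro...
```

Emit:
arm_command(
  rows=[
    {"fingers": 0.3,"tx": 0,"ty": 0,"tz": 0.8,"wx": 0,"wy": 0,"wz": 0.35},
    {"fingers": 0.3,"tx": 0.2,"ty": -0.3,"tz": 0.4,"wx": 0,"wy": 0,"wz": 0.35},
    {"fingers": 0.3,"tx": 0.4,"ty": -0.55,"tz": 0,"wx": 0,"wy": 0,"wz": 0.35},
    {"fingers": 0.3,"tx": 0.5,"ty": -0.7,"tz": 0,"wx": 0,"wy": 0,"wz": 0.35},
    {"fingers": 0.3,"tx": 0.5,"ty": -0.7,"tz": 0,"wx": 0,"wy": 0,"wz": 0.35},
    {"fingers": 0.3,"tx": 0.5,"ty": -0.7,"tz": 0,"wx": 0,"wy": 0,"wz": 0.35},
    {"fingers": 0.3,"tx": 0.5,"ty": -0.7,"tz": 0,"wx": 0,"wy": 0,"wz": 0.35},
    {"fingers": 0.3,"tx": 0.5,"ty": -0.7,"tz": 0,"wx": 0,"wy": 0,"wz": 0.35},
    {"fingers": 0.3,"tx": 0.5,"ty": -0.7,"tz": 0,"wx": 0,"wy": 0,"wz": 0.35},
    {"fingers": 0.3,"tx": 0.5,"ty": -0.7,"tz": 0,"wx": 0,"wy": 0,"wz": 0.35},
  ],
  squeeze=25,
)

```text
clock: 1.1
tcp_pos: [0.4277, 0.3216, 0.3005]
tcp_rot: [-0.01, 1.0, -0.0, -0.0]
force: [0.7, 1.4, -0.2]
width: 0.351
gripper_force: 0.0
```

Emit:
arm_command(
  rows=[
    {"fingers": 0.3,"tx": 0.5,"ty": -0.6,"tz": -0.4,"wx": 0,"wy": 0,"wz": 0},
    {"fingers": 0.3,"tx": 0.5,"ty": -0.6,"tz": -0.4,"wx": 0,"wy": 0,"wz": 0},
    {"fingers": 0.3,"tx": 0.5,"ty": -0.5,"tz": -0.4,"wx": 0,"wy": 0,"wz": 0},
    {"fingers": 0.3,"tx": 0.25,"ty": -0.3,"tz": 0,"wx": 0,"wy": 0,"wz": 0},
    {"fingers": 0.3,"tx": 0,"ty": 0,"tz": 0,"wx": 0,"wy": 0,"wz": 0},
    {"fingers": 0.3,"tx": 0,"ty": 0,"tz": 0,"wx": 0,"wy": 0,"wz": 0},
  ],
)

```text
clock: 1.7
tcp_pos: [0.5142, 0.2238, 0.2405]
tcp_rot: [-0.009, 1.0, 0.0, -0.0]
force: [0.1, 0.5, 0.9]
width: 0.351
gripper_force: 0.0
```

```bash
python3 - <<'E'
from rig import readout,cams
import cv2,numpy as np
s=readout.get_state();i=cams.get_image("wrist");print(s["tcp_pos"],s["tcp_rot"],i["mount"],i["camera_matrix"])
np.savez("wrist0.npz",**i,p=s["tcp_pos"],q=s["tcp_rot"]);cv2.imwrite("pics/wrist0.png",i["color"][:,:,::-1])
E
```

```text
[0.51418895 0.22375847 0.24050465] [-8.63328294e-03  9.99962591e-01  2.49801120e-04 -4.70145331e-04] [[ 6.67090261e-04 -9.50433095e-01 -3.10928427e-01  8.52918544e-02]
 [ 9.99999668e-01  7.79687630e-04 -2.37838941e-04 -4.71049540e-04]
 [ 4.68477048e-04 -3.10928165e-01  9.50433300e-01 -1.44159644e-01]
 [ 0.00000000e+00  0.00000000e+00  0.00000000e+00  1.00000000e+00]] [[371.64829954   0.         320.89389492]
 [  0.         371.64829954 234.78761272]
 [  0.           0.           1.        ]]
```

View pics/wrist0.png

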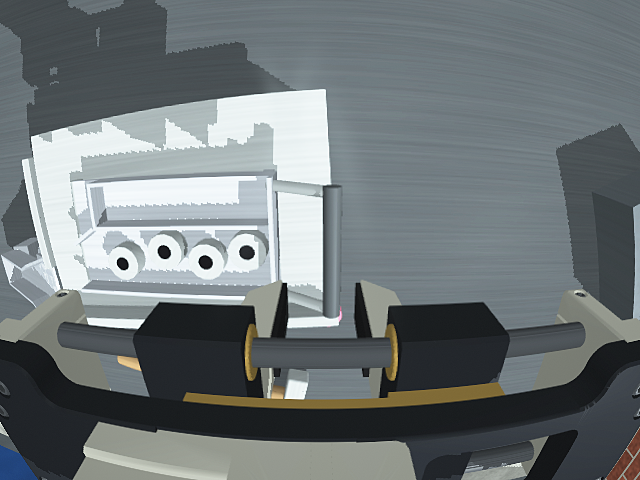

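The wrist view shows the handle bar from px (333,187) to (332,317), with the pads a little to its right along the closing line.

```bash
cat >> h.py <<'E'
from scipy.spatial.transform import Rotation as Ro
def wray(d,uv,z):
    K=d["camera_matrix"];x=(np.array(uv)-K[:2,2])/K[0,0];r=np.hypot(*x)
    v=np.array([*(x/r*np.sin(r)),np.cos(r)]);T=np.eye(4);T[:3,:3]=Ro.from_quat(d["q"]).as_matrix();T[:3,3]=d["p"]
    M=T@d["mount"];c=M[:3,3];v=M[:3,:3]@v;return c+v*(z-c[2])/v[2]
E
python3 - <<'E'
from h import *
d=np.load("wrist0.npz")
for uv,z in [((333,187),.158),((332,317),.158),((277,176),.142),((326,90),.1),((32,135),.1),((122,263),.128),((91,180),.132)]: print(uv,wray(d,uv,z).round(4))
E
```

```text
(333, 187) [0.4717 0.23   0.158 ]
(332, 317) [0.5637 0.232  0.158 ]
(277, 176) [0.4678 0.1934 0.142 ]
(326, 90) [0.4078 0.2252 0.1   ]
(32, 135) [ 0.4275 -0.0518  0.1   ]
(122, 263) [0.5403 0.0587 0.128 ]
(91, 180) [0.4694 0.0416 0.132 ]
```

Emit:
arm_command(
  rows=[
    {"fingers": 0.38,"tx": 0.05,"ty": 0.1,"tz": -0.4,"wx": 0,"wy": 0,"wz": 0},
    {"fingers": 0.38,"tx": 0,"ty": 0,"tz": -0.5,"wx": 0,"wy": 0,"wz": 0},
    {"fingers": 0.38,"tx": 0,"ty": 0,"tz": -0.4,"wx": 0,"wy": 0,"wz": 0},
    {"fingers": 0.38,"tx": 0,"ty": 0,"tz": -0.25,"wx": 0,"wy": 0,"wz": 0},
    {"fingers": 0.38,"tx": 0,"ty": 0,"tz": -0.1,"wx": 0,"wy": 0,"wz": 0},
    {"fingers": 0.38,"tx": 0,"ty": 0,"tz": 0,"wx": 0,"wy": 0,"wz": 0},
    {"fingers": 0.38,"tx": 0,"ty": 0,"tz": 0,"wx": 0,"wy": 0,"wz": 0},
  ],
)

```text
clock: 2.45
tcp_pos: [0.5176, 0.2291, 0.1592]
tcp_rot: [-0.009, 1.0, 0.0, 0.001]
force: [0.1, 0.4, 0.7]
width: 0.314
gripper_force: 0.0
```

```bash
python3 - <<'E'
from rig import readout,cams
import cv2,numpy as np
a=cams.get_image("wrist")["color"][150:420,60:560,::-1]
b=cams.get_image("top")["color"][200:340,135:375,::-1]
b=cv2.resize(b,(480,280));a=cv2.resize(a,(480,260))
cv2.imwrite("pics/m1.png",np.vstack([a,b]))
E
```

```text
(no output)
```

View pics/m1.png

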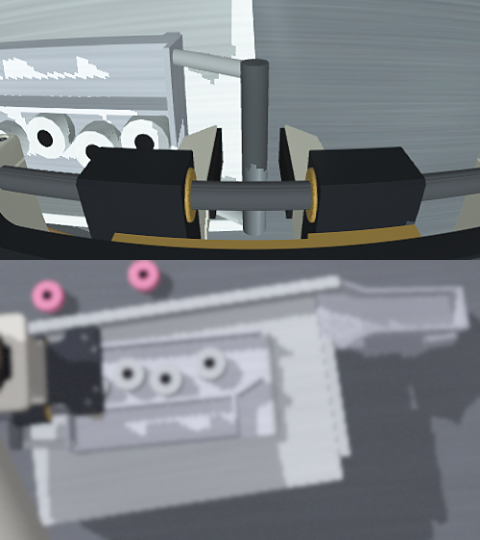

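The bar runs between the two pads, well centred (px 255,150 in the upper half). I'll close the gripper.

Emit:
arm_command(
  rows=[
    {"fingers": 1,"tx": 0,"ty": 0,"tz": 0,"wx": 0,"wy": 0,"wz": 0},
    {"fingers": 1,"tx": 0,"ty": 0,"tz": 0,"wx": 0,"wy": 0,"wz": 0},
    {"fingers": 1,"tx": 0,"ty": 0,"tz": 0,"wx": 0,"wy": 0,"wz": 0},
    {"fingers": 1,"tx": 0,"ty": 0,"tz": 0,"wx": 0,"wy": 0,"wz": 0},
  ],
  squeeze=20,
)

```text
clock: 2.95
tcp_pos: [0.5174, 0.2294, 0.1588]
tcp_rot: [-0.009, 1.0, 0.001, 0.001]
force: [-0.9, 2.7, 1.9]
width: 0.122
gripper_force: 20.0
```

Emit:
arm_command(
  rows=[
    {"fingers": 1,"tx": 0.03,"ty": -0.1,"tz": 0,"wx": 0,"wy": 0,"wz": 0.1},
    {"fingers": 1,"tx": 0.03,"ty": -0.1,"tz": 0,"wx": 0,"wy": 0,"wz": 0.1},
    {"fingers": 1,"tx": 0.03,"ty": -0.1,"tz": 0,"wx": 0,"wy": 0,"wz": 0.1},
    {"fingers": 1,"tx": 0.03,"ty": -0.1,"tz": 0,"wx": 0,"wy": 0,"wz": 0.1},
    {"fingers": 1,"tx": 0.03,"ty": -0.1,"tz": 0,"wx": 0,"wy": 0,"wz": 0.1},
    {"fingers": 1,"tx": 0.03,"ty": -0.1,"tz": 0,"wx": 0,"wy": 0,"wz": 0.1},
    {"fingers": 1,"tx": 0.03,"ty": -0.05,"tz": 0,"wx": 0,"wy": 0,"wz": 0},
    {"fingers": 1,"tx": 0,"ty": 0,"tz": 0,"wx": 0,"wy": 0,"wz": 0},
  ],
)

```text
clock: 3.75
tcp_pos: [0.5279, 0.1955, 0.1587]
tcp_rot: [-0.04, 0.999, 0.0, 0.0]
force: [-1.6, 2.8, 5.9]
width: 0.123
gripper_force: 20.2
```

```bash
cat > look.py <<'E'
import sys
from rig import readout,cams
import cv2,numpy as np
from h import *
n=sys.argv[1];s=readout.get_state();print(s["tcp_pos"].round(4),s["force"].round(1),s["moment"].round(2))
i=cams.get_image("top");np.savez(f"t{n}.npz",**i)
cv2.imwrite(f"pics/{n}.png",cv2.resize(i["color"][200:340,135:375,::-1],(800,467),interpolation=cv2.INTER_CUBIC))
E
python3 look.py a1
```

```text
[0.5279 0.1955 0.1587] [-1.6  2.8  5.9] [ 0.67  0.39 -0.19]
```

View pics/a1.png

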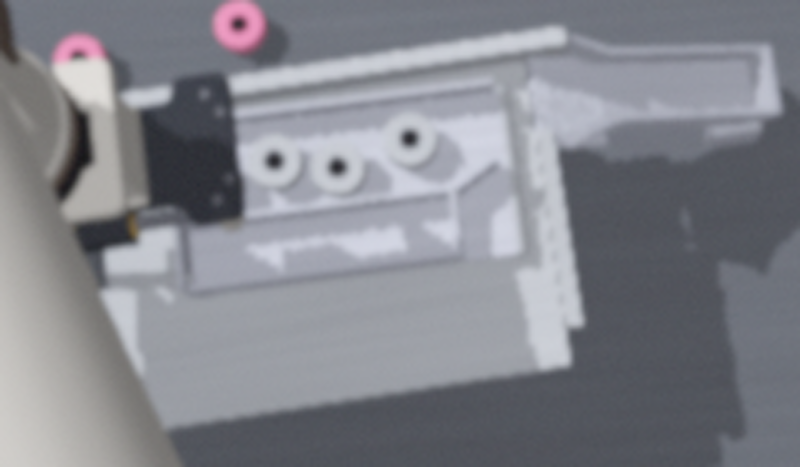

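The tray is now nearly parallel to the rail. Its rail-side wall runs from about px (240,115) to (495,79), and the nose edge is at about x 525 near (525,258).

```bash
python3 - <<'E'
from h import *
p=lambda u,v,z:ray("top",(u/3.333+135,v/3.333+200),z)
th=np.radians(-85.6);X=np.array([np.cos(th),np.sin(th),0]);Y=np.array([-X[1],X[0],0]);o=np.array([.5803,-.045,0])
for q in [(240,113,.132),(495,78,.132),(527,258,.106),(510,85,.106),(545,130,.108),(573,325,.108),(190,292,.132),(525,255,.112),(240,97,.126),(495,60,.126)]:
    v=p(*q)-o;print(q,(v@X).round(4),(v@Y).round(4))
E
```

```text
(240, 113, 0.132) -0.1605 0.0087
(495, 78, 0.132) -0.0184 0.0067
(527, 258, 0.106) -0.0159 -0.0917
(510, 85, 0.106) -0.0108 0.0076
(545, 130, 0.108) 0.0049 -0.0217
(573, 325, 0.108) 0.0037 -0.1328
(190, 292, 0.132) -0.199 -0.0858
(525, 255, 0.112) -0.0167 -0.0908
(240, 97, 0.126) -0.1603 0.0192
(495, 60, 0.126) -0.0169 0.0184
```

Emit:
arm_command(
  rows=[
    {"fingers": 1,"tx": 0.05,"ty": 0,"tz": 0,"wx": 0,"wy": 0,"wz": 0.05},
    {"fingers": 1,"tx": 0.05,"ty": 0,"tz": 0,"wx": 0,"wy": 0,"wz": 0.05},
    {"fingers": 1,"tx": 0.05,"ty": 0,"tz": 0,"wx": 0,"wy": 0,"wz": 0},
    {"fingers": 1,"tx": 0.03,"ty": 0,"tz": 0,"wx": 0,"wy": 0,"wz": 0},
    {"fingers": 1,"tx": 0,"ty": 0,"tz": 0,"wx": 0,"wy": 0,"wz": 0},
  ],
)

```text
clock: 4.3
tcp_pos: [0.5346, 0.1954, 0.1586]
tcp_rot: [-0.045, 0.999, -0.001, -0.002]
force: [-8.0, 1.8, 11.0]
width: 0.126
gripper_force: 20.8
```

Emit:
arm_command(
  rows=[
    {"fingers": 1,"tx": 0.03,"ty": 0,"tz": 0,"wx": 0,"wy": 0,"wz": 0},
    {"fingers": 1,"tx": 0.03,"ty": 0,"tz": 0,"wx": 0,"wy": 0,"wz": 0},
    {"fingers": 1,"tx": 0,"ty": 0,"tz": 0,"wx": 0,"wy": 0,"wz": 0},
  ],
)

```text
clock: 4.6
tcp_pos: [0.5376, 0.1953, 0.1586]
tcp_rot: [-0.045, 0.999, -0.001, -0.002]
force: [-7.8, 2.1, 12.0]
width: 0.122
gripper_force: 20.8
```

```bash
python3 -c "
from rig import readout
s=readout.get_state();print(s['tcp_pos'],s['force'],s['moment'])"
```

```text
[0.53757682 0.19531922 0.15856651] [-7.80116136  2.1110145  12.01243076] [ 0.39815288  1.74921473 -0.37026253]
```

```bash
python3 look.py a2
```

```text
[0.5376 0.1953 0.1586] [-7.8  2.1 12. ] [ 0.4   1.75 -0.37]
```

View pics/a2.png

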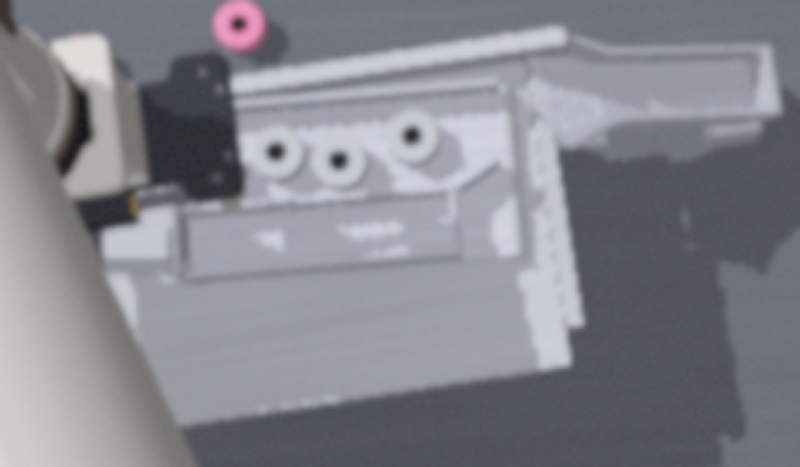

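The gripper stopped the tray's yaw from following. The rear is now close to the rail, but the nose still has a gap of about 12 mm (wall at px (500,82), rail at y 60). I'll measure this numerically from the depth from here on.

```bash
cat > meas.py <<'E'
import sys
from rig import readout,cams
import cv2,numpy as np
th=np.radians(-85.6);X=np.array([np.cos(th),np.sin(th),0]);Y=np.array([-X[1],X[0],0]);o=np.array([.5803,-.045,0])
def cloud(i):
    K,R,t=i["camera_matrix"],i["R"],i["t"];v,u=np.mgrid[195:345,130:380]
    d=i["range_z"][195:345,130:380];c=np.stack([(u-K[0,2])/K[0,0]*d,(v-K[1,2])/K[1,1]*d,d],-1)
    w=(c-t)@R; return np.stack([(w-o)@X,(w-o)@Y,w[...,2]],-1),d>0
if __name__=="__main__":
    if len(sys.argv)>1: i=dict(np.load(sys.argv[1]))
    else:
        s=readout.get_state();print(s["tcp_pos"].round(4),s["force"].round(1),s["moment"].round(2),s["gripper_force"]);i=cams.get_image("top")
    P,ok=cloud(i);x,y,z=[P[...,k] for k in range(3)]
    m=ok&(x<-.2)&(x>-.27)&(y<-.1)&(y>-.15); print("deck z",np.median(z[ok&(x>-.1)&(x<-.03)&(y<-.115)&(y>-.145)]).round(4))
    # rail-side wall: scan bins along x
    out=[]
    for a in np.arange(-.15,-.01,.01):
        r=ok&(x>a)&(x<a+.01)
        # rail top ~ .126 beyond, wall .132
        w=r&(z>.1285)&(z<.138)&(y>-.03)&(y<.03)
        rl=r&(z>.119)&(z<.1285)&(y>.01)&(y<.045)
        out.append((a+.005, y[w].max() if w.any() else np.nan, y[w].mean() if w.any() else np.nan, np.median(y[rl]) if rl.any() else np.nan))
    print(np.round(out,4))
    n=[]
    for b in np.arange(-.1,.0,.01):
        r=ok&(y>b)&(y<b+.01)&(x>-.08)&(x<.03)&(z>.104)&(z<.118); n.append((b+.005,[*np.round(np.sort(x[r]),3)][:14]))
    for k in n: print(k[0].round(3),*k[1])
E
python3 meas.py t0 2>/dev/null || python3 meas.py ta2.npz
```

```text
deck z 0.1004
[[-0.145   0.0285 -0.009   0.0262]
 [-0.135   0.0285 -0.0058  0.0258]
 [-0.125   0.0297  0.0013  0.0248]
 [-0.115   0.0288 -0.0052  0.0257]
 [-0.105   0.0269 -0.009   0.0255]
 [-0.095   0.0282 -0.0004  0.0263]
 [-0.085   0.0296  0.0068  0.028 ]
 [-0.075   0.0297 -0.0081  0.0269]
 [-0.065   0.0288 -0.0089  0.0266]
 [-0.055   0.0268 -0.0064  0.0281]
 [-0.045   0.0297  0.0114  0.0262]
 [-0.035   0.0283  0.0109  0.0274]
 [-0.025   0.0265  0.0083  0.0276]
 [-0.015   0.0285  0.0193  0.0274]]
-0.095 -0.062 -0.053 -0.051 -0.042 -0.034 -0.029 -0.024 -0.022 -0.022 -0.021 -0.017 -0.016 -0.013 -0.008
-0.085 -0.08 -0.078 -0.076 -0.075 -0.073 -0.071 -0.069 -0.066 -0.065 -0.063 -0.062 -0.062 -0.06 -0.059
-0.075 -0.08 -0.079 -0.079 -0.079 -0.078 -0.077 -0.077 -0.077 -0.076 -0.075 -0.075 -0.075 -0.074 -0.074
-0.065 -0.08 -0.08 -0.079 -0.079 -0.079 -0.078 -0.078 -0.078 -0.077 -0.077 -0.076 -0.076 -0.076 -0.075
-0.055 -0.08 -0.08 -0.078 -0.078 -0.078 -0.078 -0.078 -0.077 -0.077 -0.077 -0.076 -0.076 -0.076 -0.075
-0.045 -0.08 -0.079 -0.079 -0.078 -0.077 -0.076 -0.075 -0.074 -0.074 -0.073 -0.072 -0.071 -0.07 -0.069
-0.035 -0.08 -0.08 -0.079 -0.079 -0.078 -0.078 -0.078 -0.077 -0.077 -0.076 -0.076 -0.076 -0.075 -0.075
-0.025 -0.08 -0.079 -0.078 -0.078 -0.076 -0.075 -0.066 -0.063 -0.061 -0.061 -0.06 -0.059 -0.059 -0.057
-0.015 -0.054 -0.054 -0.054 -0.053 -0.053 -0.052 -0.052 -0.052 -0.052 -0.051 -0.051 -0.051 -0.05 -0.05
-0.005 -0.08 -0.059 -0.058 -0.057 -0.056 -0.056 -0.056 -0.055 -0.055 -0.054 -0.054 -0.054 -0.054 -0.053
```

```bash
cat > yaw.py <<'E'
import sys
from meas import *
def yaw(i):
    P,ok=cloud(i);x,y,z=[P[...,k] for k in range(3)];pts=[]
    for a in np.arange(-.19,-.03,.005):
        r=ok&(x>a)&(x<a+.005)&(y<-.05)&(y>-.14)
        yy,zz=y[r],z[r];e=np.arange(-.135,-.055,.0005)
        if r.sum()<10: continue
        # best step: low below, high just above
        sc=[(zz[(yy<q)]<.116).sum()+(zz[(yy>q)&(yy<q+.006)]>.116).sum()-(zz[(yy>q)&(yy<q+.006)]<.116).sum()-(zz[yy<q]>.116).sum() for q in e]
        sc=np.array(sc);pts.append((a+.0025,e[sc==sc.max()].mean()))
    p=np.array(pts);k=np.ones(len(p),bool)
    for _ in range(4):
        c=np.polyfit(*p[k].T,1);r=np.abs(p[:,1]-np.polyval(c,p[:,0]));k=r<max(.003,1.5*np.median(r))
    print("yaw deg",np.degrees(c[0]).round(2),"edge y at x=-.18,-.1,-.02",np.polyval(c,[-.18,-.1,-.02]).round(4),"n",k.sum(),"res",r[k].std().round(4))
if __name__=="__main__":
    if len(sys.argv)>1:
        for f in sys.argv[1:]: yaw(dict(np.load(f)))
    else:
        s=readout.get_state();print(s["tcp_pos"].round(4),s["force"].round(1),s["moment"].round(2));yaw(cams.get_image("top"))
E
python3 yaw.py top0.npz ta1.npz ta2.npz
```

```text
yaw deg -2.43 edge y at x=-.18,-.1,-.02 [-0.0606 -0.064  -0.0674] n 21 res 0.0005
yaw deg 2.32 edge y at x=-.18,-.1,-.02 [-0.0596 -0.0564 -0.0531] n 22 res 0.0008
yaw deg 1.69 edge y at x=-.18,-.1,-.02 [-0.0587 -0.0563 -0.054 ] n 19 res 0.0007
```

```bash
sed -i 's/\.116/.106/g; s/q+.006/q+.02/g' yaw.py; python3 yaw.py top0.npz ta1.npz ta2.npz
```

```text
yaw deg -2.69 edge y at x=-.18,-.1,-.02 [-0.0964 -0.1001 -0.1039] n 25 res 0.0005
yaw deg -0.86 edge y at x=-.18,-.1,-.02 [-0.0847 -0.086  -0.0872] n 20 res 0.0004
yaw deg -2.77 edge y at x=-.18,-.1,-.02 [-0.0787 -0.0826 -0.0864] n 23 res 0.0007
```

Emit:
arm_command(
  rows=[
    {"fingers": 1,"tx": 0,"ty": 0,"tz": 0.02,"wx": 0,"wy": 0,"wz": 0},
    {"fingers": 1,"tx": 0,"ty": 0,"tz": 0,"wx": 0,"wy": 0,"wz": 0},
    {"fingers": 1,"tx": -0.02,"ty": 0.05,"tz": 0,"wx": 0,"wy": 0,"wz": 0.1},
    {"fingers": 1,"tx": -0.02,"ty": 0.05,"tz": 0,"wx": 0,"wy": 0,"wz": 0.1},
    {"fingers": 1,"tx": -0.02,"ty": 0.05,"tz": 0,"wx": 0,"wy": 0,"wz": 0.1},
    {"fingers": 1,"tx": -0.02,"ty": 0.05,"tz": 0,"wx": 0,"wy": 0,"wz": 0.1},
    {"fingers": 1,"tx": -0.01,"ty": 0.05,"tz": 0,"wx": 0,"wy": 0,"wz": 0.1},
    {"fingers": 1,"tx": -0.01,"ty": 0.05,"tz": 0,"wx": 0,"wy": 0,"wz": 0.1},
  ],
  squeeze=55,
)

```text
clock: 5.45
tcp_pos: [0.5352, 0.2059, 0.1587]
tcp_rot: [-0.075, 0.997, -0.003, -0.001]
force: [-1.0, -6.7, 3.8]
width: 0.114
gripper_force: 55.5
```

```bash
python3 yaw.py
```

```text
[0.5352 0.2059 0.1587] [-1.  -6.7  3.8] [-1.25  0.28 -0.55]
yaw deg 0.98 edge y at x=-.18,-.1,-.02 [-0.0747 -0.0733 -0.072 ] n 28 res 0.0005
```

Emit:
arm_command(
  rows=[
    {"fingers": 1,"tx": 0.01,"ty": -0.06,"tz": 0,"wx": 0,"wy": 0,"wz": -0.05},
    {"fingers": 1,"tx": 0.01,"ty": -0.06,"tz": 0,"wx": 0,"wy": 0,"wz": -0.05},
    {"fingers": 1,"tx": 0.0,"ty": -0.06,"tz": 0,"wx": 0,"wy": 0,"wz": 0},
    {"fingers": 1,"tx": 0.0,"ty": -0.06,"tz": 0,"wx": 0,"wy": 0,"wz": 0},
    {"fingers": 1,"tx": 0.01,"ty": -0.06,"tz": 0,"wx": 0,"wy": 0,"wz": 0},
    {"fingers": 1,"tx": 0,"ty": -0.05,"tz": 0,"wx": 0,"wy": 0,"wz": 0},
    {"fingers": 1,"tx": 0,"ty": 0,"tz": 0,"wx": 0,"wy": 0,"wz": 0},
  ],
)

```text
clock: 6.2
tcp_pos: [0.5358, 0.1922, 0.1588]
tcp_rot: [-0.071, 0.997, -0.001, -0.001]
force: [-2.6, 1.7, -3.5]
width: 0.113
gripper_force: 55.3
```

```bash
python3 yaw.py
```

```text
[0.5358 0.1922 0.1588] [-2.6  1.7 -3.5] [ 0.36  0.54 -0.39]
yaw deg 1.31 edge y at x=-.18,-.1,-.02 [-0.0758 -0.074  -0.0721] n 25 res 0.0005
```

Emit:
arm_command(
  rows=[
    {"fingers": 1,"tx": 0.02,"ty": -0.05,"tz": 0,"wx": 0,"wy": 0,"wz": -0.1},
    {"fingers": 1,"tx": 0.02,"ty": -0.05,"tz": 0,"wx": 0,"wy": 0,"wz": -0.1},
    {"fingers": 1,"tx": 0.01,"ty": -0.05,"tz": 0,"wx": 0,"wy": 0,"wz": 0},
    {"fingers": 1,"tx": 0,"ty": -0.04,"tz": 0,"wx": 0,"wy": 0,"wz": 0},
    {"fingers": 1,"tx": 0,"ty": 0,"tz": 0,"wx": 0,"wy": 0,"wz": 0},
  ],
)

```text
clock: 6.75
tcp_pos: [0.5387, 0.184, 0.1593]
tcp_rot: [-0.061, 0.998, 0.0, 0.0]
force: [-1.6, 3.6, -4.5]
width: 0.114
gripper_force: 55.0
```

```bash
python3 yaw.py
```

```text
[0.5387 0.184  0.1593] [-1.6  3.6 -4.5] [ 0.86  0.43 -0.36]
yaw deg 0.3 edge y at x=-.18,-.1,-.02 [-0.0735 -0.073  -0.0726] n 22 res 0.0003
```

Emit:
arm_command(
  rows=[
    {"fingers": 1,"tx": 0,"ty": -0.03,"tz": 0,"wx": 0,"wy": 0,"wz": 0},
    {"fingers": 1,"tx": 0,"ty": -0.03,"tz": 0,"wx": 0,"wy": 0,"wz": 0},
    {"fingers": 1,"tx": 0,"ty": 0,"tz": 0,"wx": 0,"wy": 0,"wz": 0},
  ],
)

```text
clock: 7.1
tcp_pos: [0.5387, 0.1837, 0.1598]
tcp_rot: [-0.062, 0.998, 0.002, 0.001]
force: [-2.5, 7.7, -3.2]
width: 0.116
gripper_force: 55.1
```

Emit:
arm_command(
  rows=[
    {"fingers": 1,"tx": 0.02,"ty": -0.03,"tz": 0,"wx": 0,"wy": 0,"wz": 0},
    {"fingers": 1,"tx": 0.02,"ty": -0.02,"tz": 0,"wx": 0,"wy": 0,"wz": 0},
    {"fingers": 1,"tx": 0,"ty": 0,"tz": 0,"wx": 0,"wy": 0,"wz": 0},
  ],
)

```text
clock: 7.4
tcp_pos: [0.5388, 0.1837, 0.1598]
tcp_rot: [-0.063, 0.998, 0.003, -0.001]
force: [-8.2, 12.7, 0.6]
width: 0.111
gripper_force: 55.1
```

```bash
python3 yaw.py
```

```text
[0.5388 0.1837 0.1598] [-8.2 12.7  0.6] [ 2.71  1.54 -0.41]
yaw deg 0.07 edge y at x=-.18,-.1,-.02 [-0.0731 -0.0731 -0.073 ] n 23 res 0.0004
```

Emit:
arm_command(
  rows=[
    {"fingers": 1,"tx": 0,"ty": -0.02,"tz": 0.076,"wx": 0,"wy": 0,"wz": 0},
    {"fingers": 1,"tx": 0,"ty": -0.02,"tz": 0.077,"wx": 0,"wy": 0,"wz": 0},
    {"fingers": 1,"tx": 0,"ty": -0.022,"tz": 0.077,"wx": 0,"wy": 0,"wz": 0},
    {"fingers": 1,"tx": 0.005,"ty": -0.022,"tz": 0.077,"wx": 0,"wy": 0,"wz": 0},
    {"fingers": 1,"tx": 0,"ty": -0.024,"tz": 0.077,"wx": 0,"wy": 0,"wz": 0},
    {"fingers": 1,"tx": 0.005,"ty": -0.025,"tz": 0.076,"wx": 0,"wy": 0,"wz": 0},
    {"fingers": 1,"tx": 0,"ty": -0.027,"tz": 0.075,"wx": 0,"wy": 0,"wz": 0},
    {"fingers": 1,"tx": 0.005,"ty": -0.028,"tz": 0.075,"wx": 0,"wy": 0,"wz": 0},
    {"fingers": 1,"tx": 0,"ty": -0.03,"tz": 0.074,"wx": 0,"wy": 0,"wz": 0},
    {"fingers": 1,"tx": 0,"ty": -0.03,"tz": 0.074,"wx": 0,"wy": 0,"wz": 0},
  ],
  squeeze=30,
)

```text
clock: 8.45
tcp_pos: [0.5409, 0.1714, 0.1982]
tcp_rot: [-0.063, 0.998, 0.003, 0.001]
force: [-3.5, 13.0, -1.5]
width: 0.122
gripper_force: 30.0
```

```bash
cat > st.py <<'E'
from meas import *
import time
s=readout.get_state();i=cams.get_image("top")
home=np.array([.5388,.1837,.1598]);d=s["tcp_pos"]-home
print("clock",s["clock"],"dX,dY,dz mm",(np.array([d@X,d@Y,d[2]])*1e3).round(1),"F X,Y,z",(s["force"]@X).round(1),(s["force"]@Y).round(1),s["force"][2].round(1))
# bosses: dark bores in colour
g=i["color"].astype(int);hsv=cv2.cvtColor(i["color"],cv2.COLOR_RGB2HSV)
m=((hsv[...,2]<50)).astype(np.uint8);m[:195]=0;m[345:]=0;m[:,:130]=0;m[:,380:]=0
n,_,S,C=cv2.connectedComponentsWithStats(m)
from h import ray
for k in range(1,n):
    if 3<=S[k,4]<=80:
        P=[((ray("top",C[k],z,i)-o)) for z in (.13,.09)];print(C[k].round(1),S[k,4],[(round(float(p@X),3),round(float(p@Y),3)) for p in P])
cv2.imwrite(f"pics/s_{s['clock']:.1f}.png",cv2.resize(i["color"][200:340,135:375,::-1],(800,467),interpolation=cv2.INTER_CUBIC))
E
python3 st.py
```

```text
clock 8.45 dX,dY,dz mm [12.4  1.1 38.4] F X,Y,z -13.3 -2.5 -1.5
[168.6 230.4] 59 [(-0.23, 0.027), (-0.239, 0.037)]
```

Emit:
arm_command(
  rows=[
    {"fingers": 1,"tx": 0,"ty": -0.032,"tz": 0.073,"wx": 0,"wy": 0,"wz": 0},
    {"fingers": 1,"tx": 0.005,"ty": -0.033,"tz": 0.073,"wx": 0,"wy": 0,"wz": 0},
    {"fingers": 1,"tx": 0,"ty": -0.034,"tz": 0.072,"wx": 0,"wy": 0,"wz": 0},
    {"fingers": 1,"tx": 0.005,"ty": -0.036,"tz": 0.071,"wx": 0,"wy": 0,"wz": 0},
    {"fingers": 1,"tx": 0,"ty": -0.037,"tz": 0.071,"wx": 0,"wy": 0,"wz": 0},
    {"fingers": 1,"tx": 0.005,"ty": -0.038,"tz": 0.07,"wx": 0,"wy": 0,"wz": 0},
    {"fingers": 1,"tx": 0,"ty": 0,"tz": 0,"wx": 0,"wy": 0,"wz": 0},
    {"fingers": 1,"tx": 0,"ty": 0,"tz": 0,"wx": 0,"wy": 0,"wz": 0},
    {"fingers": 1,"tx": 0,"ty": 0,"tz": 0,"wx": 0,"wy": 0,"wz": 0},
    {"fingers": 1,"tx": 0,"ty": 0,"tz": 0,"wx": 0,"wy": 0,"wz": 0},
  ],
)

```text
clock: 9.5
tcp_pos: [0.5423, 0.1605, 0.2204]
tcp_rot: [-0.063, 0.998, 0.003, 0.001]
force: [-4.5, 11.3, 2.0]
width: 0.124
gripper_force: 30.1
```

```bash
python3 st.py; ls pics
```

```text
clock 9.5 dX,dY,dz mm [23.4  1.7 60.6] F X,Y,z -11.6 -3.6 2.0
[172.5 225.6] 59 [(-0.222, 0.035), (-0.23, 0.045)]
[224.5 235.5] 8 [(-0.129, 0.001), (-0.134, 0.011)]
[185.  253.7] 3 [(-0.205, -0.021), (-0.212, -0.013)]
[181.  254.7] 3 [(-0.212, -0.022), (-0.22, -0.014)]
a1.png
a2.png
m1.png
s_8.4.png
s_9.5.png
scene0.png
top0.png
topc.png
wrist0.png
```

Emit:
arm_command(
  rows=[
    {"fingers": 1,"tx": 0,"ty": -0.04,"tz": 0.069,"wx": 0,"wy": 0,"wz": 0},
    {"fingers": 1,"tx": 0.005,"ty": -0.041,"tz": 0.069,"wx": 0,"wy": 0,"wz": 0},
    {"fingers": 1,"tx": 0.005,"ty": -0.042,"tz": 0.068,"wx": 0,"wy": 0,"wz": 0},
    {"fingers": 1,"tx": 0.005,"ty": -0.043,"tz": 0.067,"wx": 0,"wy": 0,"wz": 0},
    {"fingers": 1,"tx": 0,"ty": -0.044,"tz": 0.066,"wx": 0,"wy": 0,"wz": 0},
    {"fingers": 1,"tx": 0.005,"ty": -0.045,"tz": 0.066,"wx": 0,"wy": 0,"wz": 0},
    {"fingers": 1,"tx": 0,"ty": 0,"tz": 0,"wx": 0,"wy": 0,"wz": 0},
    {"fingers": 1,"tx": 0,"ty": 0,"tz": 0,"wx": 0,"wy": 0,"wz": 0},
    {"fingers": 1,"tx": 0,"ty": 0,"tz": 0,"wx": 0,"wy": 0,"wz": 0},
    {"fingers": 1,"tx": 0,"ty": 0,"tz": 0,"wx": 0,"wy": 0,"wz": 0},
  ],
)

```text
clock: 10.55
tcp_pos: [0.5439, 0.1477, 0.2412]
tcp_rot: [-0.063, 0.998, 0.003, 0.002]
force: [-3.1, 12.0, 3.3]
width: 0.12
gripper_force: 30.1
```

Emit:
arm_command(
  rows=[
    {"fingers": 1,"tx": 0.005,"ty": -0.047,"tz": 0.065,"wx": 0,"wy": 0,"wz": 0},
    {"fingers": 1,"tx": 0.005,"ty": -0.048,"tz": 0.064,"wx": 0,"wy": 0,"wz": 0},
    {"fingers": 1,"tx": 0,"ty": -0.049,"tz": 0.063,"wx": 0,"wy": 0,"wz": 0},
    {"fingers": 1,"tx": 0.005,"ty": -0.05,"tz": 0.062,"wx": 0,"wy": 0,"wz": 0},
    {"fingers": 1,"tx": 0.005,"ty": -0.051,"tz": 0.062,"wx": 0,"wy": 0,"wz": 0},
    {"fingers": 1,"tx": 0,"ty": -0.052,"tz": 0.061,"wx": 0,"wy": 0,"wz": 0},
    {"fingers": 1,"tx": 0.005,"ty": -0.053,"tz": 0.06,"wx": 0,"wy": 0,"wz": 0},
    {"fingers": 1,"tx": 0,"ty": 0,"tz": 0,"wx": 0,"wy": 0,"wz": 0},
    {"fingers": 1,"tx": 0,"ty": 0,"tz": 0,"wx": 0,"wy": 0,"wz": 0},
    {"fingers": 1,"tx": 0,"ty": 0,"tz": 0,"wx": 0,"wy": 0,"wz": 0},
  ],
)

```text
clock: 11.55
tcp_pos: [0.5457, 0.13, 0.2637]
tcp_rot: [-0.063, 0.998, 0.003, 0.003]
force: [-2.0, 11.0, 5.9]
width: 0.124
gripper_force: 30.1
```

```bash
python3 st.py; python3 - <<'E'
import cv2,numpy as np,glob
from rig import cams
i=cams.get_image("scene")["color"][130:320,220:440,::-1]
f=sorted(glob.glob("pics/s_1*.png"))[-1]
cv2.imwrite("pics/b1.png",np.hstack([cv2.resize(i,None,fx=2,fy=2,interpolation=cv2.INTER_CUBIC),cv2.resize(cv2.imread(f)[:,300:],(360,380))]))
E
```

```text
clock 11.55 dX,dY,dz mm [ 54.    2.8 103.9] F X,Y,z -11.1 -1.1 5.9
[188.1 215.1] 55 [(-0.191, 0.05), (-0.198, 0.061)]
[218.7 215.3] 3 [(-0.135, 0.041), (-0.14, 0.052)]
[224.3 214.3] 3 [(-0.125, 0.041), (-0.129, 0.052)]
[225. 220.] 3 [(-0.125, 0.03), (-0.129, 0.041)]
[216. 228.] 3 [(-0.143, 0.018), (-0.148, 0.028)]
[227.2 231.4] 5 [(-0.123, 0.008), (-0.128, 0.018)]
[237.3 231.7] 3 [(-0.105, 0.005), (-0.109, 0.014)]
[199.  237.3] 3 [(-0.176, 0.005), (-0.182, 0.015)]
[198.4 244.4] 20 [(-0.179, -0.008), (-0.185, 0.001)]
```

View pics/b1.png

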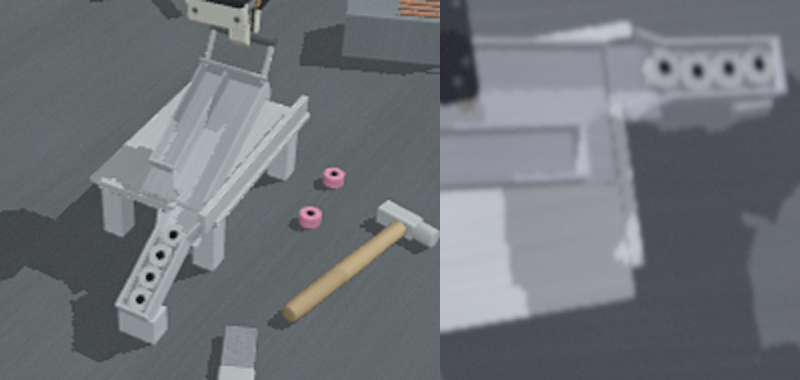

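All four bosses sit in single file in the channel, at about px (140,298) to (172,234) in the left half, and the tray is empty. I'll lower the tray now.

Emit:
arm_command(
  rows=[
    {"fingers": 1,"tx": -0.004,"ty": 0.074,"tz": -0.085,"wx": 0,"wy": 0,"wz": 0},
    {"fingers": 1,"tx": -0.004,"ty": 0.072,"tz": -0.086,"wx": 0,"wy": 0,"wz": 0},
    {"fingers": 1,"tx": -0.004,"ty": 0.07,"tz": -0.087,"wx": 0,"wy": 0,"wz": 0},
    {"fingers": 1,"tx": -0.004,"ty": 0.068,"tz": -0.089,"wx": 0,"wy": 0,"wz": 0},
    {"fingers": 1,"tx": -0.004,"ty": 0.066,"tz": -0.09,"wx": 0,"wy": 0,"wz": 0},
    {"fingers": 1,"tx": -0.004,"ty": 0.054,"tz": -0.079,"wx": 0,"wy": 0,"wz": 0},
    {"fingers": 1,"tx": -0.004,"ty": 0.052,"tz": -0.08,"wx": 0,"wy": 0,"wz": 0},
    {"fingers": 1,"tx": -0.004,"ty": 0.051,"tz": -0.081,"wx": 0,"wy": 0,"wz": 0},
    {"fingers": 1,"tx": -0.004,"ty": 0.05,"tz": -0.082,"wx": 0,"wy": 0,"wz": 0},
    {"fingers": 1,"tx": -0.004,"ty": 0.048,"tz": -0.083,"wx": 0,"wy": 0,"wz": 0},
  ],
)

```text
clock: 12.65
tcp_pos: [0.5437, 0.1603, 0.2213]
tcp_rot: [-0.063, 0.998, 0.003, 0.003]
force: [-3.4, 10.5, 5.4]
width: 0.124
gripper_force: 29.9
```

Emit:
arm_command(
  rows=[
    {"fingers": 1,"tx": -0.004,"ty": 0.045,"tz": -0.085,"wx": 0,"wy": 0,"wz": 0},
    {"fingers": 1,"tx": -0.004,"ty": 0.043,"tz": -0.086,"wx": 0,"wy": 0,"wz": 0},
    {"fingers": 1,"tx": -0.004,"ty": 0.042,"tz": -0.086,"wx": 0,"wy": 0,"wz": 0},
    {"fingers": 1,"tx": -0.004,"ty": 0.041,"tz": -0.087,"wx": 0,"wy": 0,"wz": 0},
    {"fingers": 1,"tx": -0.004,"ty": 0.04,"tz": -0.087,"wx": 0,"wy": 0,"wz": 0},
    {"fingers": 1,"tx": -0.003,"ty": 0.036,"tz": -0.09,"wx": 0,"wy": 0,"wz": 0},
    {"fingers": 1,"tx": -0.003,"ty": 0.034,"tz": -0.09,"wx": 0,"wy": 0,"wz": 0},
    {"fingers": 1,"tx": -0.003,"ty": 0.032,"tz": -0.09,"wx": 0,"wy": 0,"wz": 0},
    {"fingers": 1,"tx": -0.003,"ty": 0.03,"tz": -0.09,"wx": 0,"wy": 0,"wz": 0},
    {"fingers": 1,"tx": 0,"ty": 0,"tz": 0,"wx": 0,"wy": 0,"wz": 0},
  ],
)

```text
clock: 13.65
tcp_pos: [0.5417, 0.1775, 0.1822]
tcp_rot: [-0.063, 0.998, 0.003, 0.003]
force: [-5.0, 9.5, 10.8]
width: 0.126
gripper_force: 30.3
```

```bash
python3 st.py|head -1
```

```text
clock 13.65 dX,dY,dz mm [ 6.4  2.4 22.4] F X,Y,z -9.9 -4.3 10.8
```

Emit:
arm_command(
  rows=[
    {"fingers": 1,"tx": -0.006,"ty": 0.032,"tz": -0.06,"wx": 0,"wy": 0,"wz": 0},
    {"fingers": 1,"tx": -0.006,"ty": 0.03,"tz": -0.06,"wx": 0,"wy": 0,"wz": 0},
    {"fingers": 1,"tx": -0.006,"ty": 0.028,"tz": -0.06,"wx": 0,"wy": 0,"wz": 0},
    {"fingers": 1,"tx": -0.006,"ty": 0.026,"tz": -0.06,"wx": 0,"wy": 0,"wz": 0},
    {"fingers": 1,"tx": -0.006,"ty": 0.025,"tz": -0.06,"wx": 0,"wy": 0,"wz": 0},
    {"fingers": 1,"tx": -0.006,"ty": 0.022,"tz": -0.05,"wx": 0,"wy": 0,"wz": 0},
    {"fingers": 1,"tx": -0.006,"ty": 0.02,"tz": -0.04,"wx": 0,"wy": 0,"wz": 0},
    {"fingers": 1,"tx": 0,"ty": 0,"tz": -0.03,"wx": 0,"wy": 0,"wz": 0},
    {"fingers": 1,"tx": 0,"ty": 0,"tz": 0,"wx": 0,"wy": 0,"wz": 0},
  ],
)

```text
clock: 14.6
tcp_pos: [0.5384, 0.186, 0.161]
tcp_rot: [-0.063, 0.998, 0.002, 0.001]
force: [-10.7, 7.3, 13.3]
width: 0.124
gripper_force: 29.8
```

```bash
python3 st.py|head -1
```

```text
clock 14.6 dX,dY,dz mm [-2.4 -0.3  1.2] F X,Y,z -8.1 -10.1 13.3
```

Emit:
arm_command(
  rows=[
    {"fingers": 1,"tx": -0.03,"ty": 0.02,"tz": -0.02,"wx": 0,"wy": 0,"wz": 0},
    {"fingers": 1,"tx": -0.03,"ty": 0.02,"tz": -0.02,"wx": 0,"wy": 0,"wz": 0},
    {"fingers": 1,"tx": 0,"ty": 0,"tz": 0,"wx": 0,"wy": 0,"wz": 0},
  ],
)

```text
clock: 14.95
tcp_pos: [0.5379, 0.1867, 0.1597]
tcp_rot: [-0.062, 0.998, 0.002, 0.003]
force: [-4.4, 5.7, 12.1]
width: 0.122
gripper_force: 29.9
```

```bash
python3 st.py|head -1; python3 yaw.py|tail -1
```

```text
clock 14.95 dX,dY,dz mm [-3.  -0.7 -0.1] F X,Y,z -6.0 -4.0 12.1
yaw deg -1.23 edge y at x=-.18,-.1,-.02 [-0.065  -0.0667 -0.0684] n 24 res 0.0006
```

```bash
python3 - <<'E'
import cv2,numpy as np
from rig import cams
i=cams.get_image("scene")["color"][140:310,240:400,::-1];t=cams.get_image("top")["color"][195:340,160:380,::-1]
cv2.imwrite("pics/b2.png",np.hstack([cv2.resize(i,(376,400),interpolation=cv2.INTER_CUBIC),cv2.resize(t,(420,277),interpolation=cv2.INTER_CUBIC)[:400] if 0 else cv2.copyMakeBorder(cv2.resize(t,(420,277),interpolation=cv2.INTER_CUBIC),0,123,0,0,0)]))
E
```

```text
(no output)
```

View pics/b2.png

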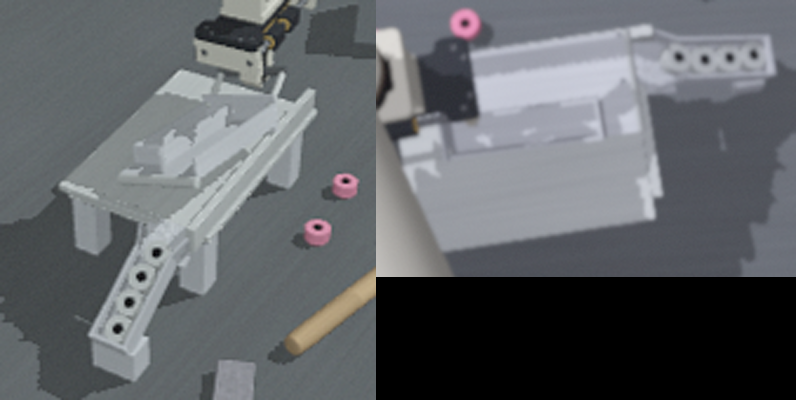

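The tray's rail-side wall seems to have come down on the rail. I'll check its tilt from the depth.

```bash
cat > plane.py <<'E'
from meas import *
i=cams.get_image("top");P,ok=cloud(i);x,y,z=[P[...,k] for k in range(3)]
def fit(m):
    A=np.c_[x[m],y[m],np.ones(m.sum())];b=z[m];k=np.ones(len(b),bool)
    for _ in range(6):
        c=np.linalg.lstsq(A[k],b[k],rcond=None)[0];r=b-A@c;k=np.abs(r)<.003
    return c,k.sum()
for nm,m in dict(lane=(y>-.028)&(y<.012),pocket=(y<-.04)&(y>-.062)).items():
    m=m&ok&(x<-.04)&(x>-.125)&(z>.1)&(z<.16);c,n=fit(m);print(nm,"slope x,y deg",np.degrees(c[:2]).round(1),"z at (-.08,mid)",(c@[-.08,np.median(y[m]),1]).round(4),n)
for a in np.arange(-.13,-.0,.02):
    print(a.round(2),[(b.round(3),np.median(z[ok&(abs(x-a)<.006)&(abs(y-b)<.003)]).round(3)) for b in np.arange(-.09,.045,.009)])
E
python3 plane.py
```

```text
lane slope x,y deg [11.1 17.5] z at (-.08,mid) 0.1475 888
pocket slope x,y deg [11.6 17.6] z at (-.08,mid) 0.1341 477
-0.13 [(np.float64(-0.09), np.float64(0.1)), (np.float64(-0.081), np.float64(0.099)), (np.float64(-0.072), np.float64(0.101)), (np.float64(-0.063), np.float64(0.123)), (np.float64(-0.054), np.float64(0.124)), (np.float64(-0.045), np.float64(0.127)), (np.float64(-0.036), np.float64(0.13)), (np.float64(-0.027), np.float64(0.131)), (np.float64(-0.018), np.float64(0.134)), (np.float64(-0.009), np.float64(0.137)), (np.float64(-0.0), np.float64(0.14)), (np.float64(0.009), np.float64(0.142)), (np.float64(0.018), np.float64(0.15)), (np.float64(0.027), np.float64(0.151)), (np.float64(0.036), np.float64(nan)), (np.float64(0.045), np.float64(nan))]
-0.11 [(np.float64(-0.09), np.float64(0.1)), (np.float64(-0.081), np.float64(0.099)), (np.float64(-0.072), np.float64(0.102)), (np.float64(-0.063), np.float64(0.125)), (np.float64(-0.054), np.float64(0.127)), (np.float64(-0.045), np.float64(0.13)), (np.float64(-0.036), np.float64(0.134)), (np.float64(-0.027), np.float64(0.136)), (np.f
[... 2289 characters left out ...]
at64(0.1)), (np.float64(-0.081), np.float64(0.102)), (np.float64(-0.072), np.float64(0.101)), (np.float64(-0.063), np.float64(0.14)), (np.float64(-0.054), np.float64(0.144)), (np.float64(-0.045), np.float64(0.148)), (np.float64(-0.036), np.float64(0.15)), (np.float64(-0.027), np.float64(0.151)), (np.float64(-0.018), np.float64(0.154)), (np.float64(-0.009), np.float64(0.157)), (np.float64(-0.0), np.float64(0.16)), (np.float64(0.009), np.float64(0.162)), (np.float64(0.018), np.float64(0.165)), (np.float64(0.027), np.float64(nan)), (np.float64(0.036), np.float64(0.123)), (np.float64(0.045), np.float64(nan))]
  return _methods._mean(a, axis=axis, dtype=dtype,
  ret = ret.dtype.type(ret / rcount)
```

The nose is in the air and the tray has rolled 17°. The raised rear drifted over the rail and came down on it, so pressing on the handle levers the nose up. I'll lift gently, move away from the rail and step, and set the tray down again.

Emit:
arm_command(
  rows=[
    {"fingers": 1,"tx": 0,"ty": 0.03,"tz": 0.06,"wx": 0,"wy": 0,"wz": 0},
    {"fingers": 1,"tx": 0,"ty": 0.04,"tz": 0.06,"wx": 0,"wy": 0,"wz": 0},
    {"fingers": 1,"tx": 0,"ty": 0.04,"tz": 0.06,"wx": 0,"wy": 0,"wz": 0},
    {"fingers": 1,"tx": 0,"ty": 0.04,"tz": 0.06,"wx": 0,"wy": 0,"wz": 0},
    {"fingers": 1,"tx": 0,"ty": 0.04,"tz": 0.06,"wx": 0,"wy": 0,"wz": 0},
    {"fingers": 1,"tx": 0,"ty": 0.04,"tz": 0.06,"wx": 0,"wy": 0,"wz": 0},
    {"fingers": 1,"tx": 0,"ty": 0.02,"tz": 0.06,"wx": 0,"wy": 0,"wz": 0},
    {"fingers": 1,"tx": 0,"ty": 0,"tz": 0.0,"wx": 0,"wy": 0,"wz": 0},
  ],
)

```text
clock: 16.0
tcp_pos: [0.5355, 0.1972, 0.1772]
tcp_rot: [-0.062, 0.998, 0.0, 0.0]
force: [-0.4, 0.8, -3.8]
width: 0.121
gripper_force: 30.0
```

```bash
sed -i '/^for a in/,$d' plane.py; sed -i 's/(z<.16)/(z<.19)/' plane.py; echo 'print("floor z at nose x=-.03, y=-.05:",np.median(z[ok&(abs(x+.03)<.006)&(abs(y+.055)<.006)]).round(4))' >> plane.py; python3 st.py|head -1; python3 plane.py
```

```text
clock 16.0 dX,dY,dz mm [-13.7  -2.2  17.4] F X,Y,z -0.8 -0.4 -3.8
lane slope x,y deg [-1.6 17.7] z at (-.08,mid) 0.1309 788
pocket slope x,y deg [-2.  13.4] z at (-.08,mid) 0.1177 348
floor z at nose x=-.03, y=-.05: 0.1129
```

Emit:
arm_command(
  rows=[
    {"fingers": 1,"tx": -0.03,"ty": 0.01,"tz": 0.05,"wx": 0,"wy": 0,"wz": 0},
    {"fingers": 1,"tx": -0.05,"ty": 0.01,"tz": 0.05,"wx": 0,"wy": 0,"wz": 0},
    {"fingers": 1,"tx": -0.05,"ty": 0,"tz": 0.05,"wx": 0,"wy": 0,"wz": 0},
    {"fingers": 1,"tx": -0.05,"ty": 0,"tz": 0.05,"wx": 0,"wy": 0,"wz": 0},
    {"fingers": 1,"tx": -0.05,"ty": 0,"tz": 0,"wx": 0,"wy": 0,"wz": 0},
    {"fingers": 1,"tx": -0.05,"ty": 0,"tz": 0,"wx": 0,"wy": 0,"wz": 0},
    {"fingers": 1,"tx": -0.05,"ty": 0,"tz": 0,"wx": 0,"wy": 0,"wz": 0},
    {"fingers": 1,"tx": -0.03,"ty": 0,"tz": 0.0,"wx": 0,"wy": 0,"wz": 0},
  ],
)

```text
clock: 16.9
tcp_pos: [0.5175, 0.1975, 0.1872]
tcp_rot: [-0.061, 0.998, 0.0, 0.0]
force: [0.7, -0.9, -3.5]
width: 0.121
gripper_force: 30.0
```

```bash
python3 st.py|head -1; python3 plane.py;python3 yaw.py
```

```text
clock 16.9 dX,dY,dz mm [-15.3 -20.2  27.4] F X,Y,z 0.9 0.7 -3.5
lane slope x,y deg [-6. 17.] z at (-.08,mid) 0.1343 864
pocket slope x,y deg [-6.  16.5] z at (-.08,mid) 0.121 462
floor z at nose x=-.03, y=-.05: 0.114
[0.5174 0.1975 0.1871] [-0.3  1.1 -3.6] [ 0.27 -0.01  0.07]
yaw deg 5.71 edge y at x=-.18,-.1,-.02 [-0.0778 -0.0698 -0.0618] n 26 res 0.0007
```

Emit:
arm_command(
  rows=[
    {"fingers": 1,"tx": -0.04,"ty": 0.02,"tz": 0.04,"wx": 0,"wy": 0,"wz": -0.15},
    {"fingers": 1,"tx": -0.04,"ty": 0.02,"tz": 0.04,"wx": 0,"wy": 0,"wz": -0.2},
    {"fingers": 1,"tx": -0.04,"ty": 0.02,"tz": 0,"wx": 0,"wy": 0,"wz": -0.2},
    {"fingers": 1,"tx": -0.04,"ty": 0.02,"tz": 0,"wx": 0,"wy": 0,"wz": -0.2},
    {"fingers": 1,"tx": -0.04,"ty": 0.02,"tz": 0,"wx": 0,"wy": 0,"wz": -0.2},
    {"fingers": 1,"tx": -0.02,"ty": 0,"tz": 0,"wx": 0,"wy": 0,"wz": -0.15},
    {"fingers": 1,"tx": 0,"ty": 0,"tz": 0,"wx": 0,"wy": 0,"wz": 0},
  ],
  squeeze=40,
)

```text
clock: 17.75
tcp_pos: [0.5063, 0.2024, 0.191]
tcp_rot: [-0.003, 1.0, 0.0, -0.0]
force: [0.4, 0.4, -4.3]
width: 0.116
gripper_force: 40.0
```

```bash
python3 st.py|head -1; python3 plane.py;python3 yaw.py|tail -1
```

```text
clock 17.75 dX,dY,dz mm [-21.2 -30.9  31.2] F X,Y,z -0.4 0.5 -4.3
lane slope x,y deg [-5.4  7.5] z at (-.08,mid) 0.1411 388
pocket slope x,y deg [-5.4 14.2] z at (-.08,mid) 0.1307 447
floor z at nose x=-.03, y=-.05: 0.1222
yaw deg -1.49 edge y at x=-.18,-.1,-.02 [-0.0946 -0.0967 -0.0988] n 29 res 0.0008
```

Emit:
arm_command(
  rows=[
    {"fingers": 1,"tx": 0,"ty": 0,"tz": -0.06,"wx": 0,"wy": 0,"wz": 0},
    {"fingers": 1,"tx": 0,"ty": 0.01,"tz": -0.06,"wx": 0,"wy": 0,"wz": 0},
    {"fingers": 1,"tx": 0,"ty": 0.01,"tz": -0.06,"wx": 0,"wy": 0,"wz": 0},
    {"fingers": 1,"tx": 0,"ty": 0.01,"tz": -0.06,"wx": 0,"wy": 0,"wz": 0},
    {"fingers": 1,"tx": 0,"ty": 0.01,"tz": -0.06,"wx": 0,"wy": 0,"wz": 0},
    {"fingers": 1,"tx": 0,"ty": 0.01,"tz": -0.06,"wx": 0,"wy": 0,"wz": 0},
    {"fingers": 1,"tx": 0,"ty": 0,"tz": 0,"wx": 0,"wy": 0,"wz": 0},
  ],
  squeeze=15,
)

```text
clock: 18.6
tcp_pos: [0.5063, 0.2047, 0.1725]
tcp_rot: [-0.004, 1.0, -0.0, -0.0]
force: [0.7, 1.0, -1.3]
width: 0.125
gripper_force: 15.0
```

```bash
python3 st.py|head -1; python3 plane.py;python3 yaw.py|tail -1
```

```text
clock 18.6 dX,dY,dz mm [-23.4 -30.8  12.7] F X,Y,z -0.9 0.8 -1.3
lane slope x,y deg [ -2.4 -56.8] z at (-.08,mid) 0.1274 176
pocket slope x,y deg [-1.3 12.6] z at (-.08,mid) 0.1236 476
floor z at nose x=-.03, y=-.05: 0.1205
yaw deg -1.54 edge y at x=-.18,-.1,-.02 [-0.0959 -0.0981 -0.1002] n 30 res 0.0006
```

Emit:
arm_command(
  rows=[
    {"fingers": 1,"tx": 0,"ty": 0.005,"tz": -0.05,"wx": 0,"wy": 0,"wz": 0},
    {"fingers": 1,"tx": 0,"ty": 0.005,"tz": -0.05,"wx": 0,"wy": 0,"wz": 0},
    {"fingers": 1,"tx": 0,"ty": 0.005,"tz": -0.05,"wx": 0,"wy": 0,"wz": 0},
    {"fingers": 1,"tx": 0,"ty": 0.005,"tz": -0.05,"wx": 0,"wy": 0,"wz": 0},
    {"fingers": 1,"tx": 0,"ty": 0,"tz": -0.03,"wx": 0,"wy": 0,"wz": 0},
    {"fingers": 1,"tx": 0,"ty": 0,"tz": 0,"wx": 0,"wy": 0,"wz": 0},
  ],
)

```text
clock: 19.35
tcp_pos: [0.5073, 0.2061, 0.1619]
tcp_rot: [-0.004, 1.0, 0.0, 0.001]
force: [2.0, 1.7, 2.1]
width: 0.135
gripper_force: 15.1
```

```bash
sed -i 's/lane=.*012),//' plane.py; cat >> plane.py <<'E'
for a in (-.16,-.13,-.1,-.06,-.03): print(a,[round(float(np.median(z[ok&(abs(x-a)<.006)&(abs(y-b)<.004)])),3) for b in np.arange(-.11,.02,.012)])
E
python3 st.py|head -1; python3 plane.py 2>/dev/null;python3 yaw.py|tail -1
```

```text
clock 19.35 dX,dY,dz mm [-24.7 -29.7   2.1] F X,Y,z -1.6 2.1 2.1
pocket slope x,y deg [0.1 7. ] z at (-.08,mid) 0.1183 448
floor z at nose x=-.03, y=-.05: 0.1171
-0.16 [0.101, 0.113, 0.117, 0.118, 0.249, 0.122, 0.188, 0.123, 0.122, nan, 0.101]
-0.13 [0.1, 0.113, 0.114, 0.115, 0.118, 0.119, 0.12, 0.122, 0.124, 0.102, 0.1]
-0.1 [0.1, 0.112, 0.114, 0.117, 0.117, 0.118, 0.12, 0.121, 0.124, 0.102, 0.101]
-0.06 [0.1, 0.112, 0.115, 0.117, 0.118, 0.118, 0.12, 0.122, 0.125, 0.101, 0.1]
-0.03 [0.1, 0.111, 0.113, 0.114, 0.116, 0.118, 0.119, 0.12, 0.123, 0.101, 0.101]
yaw deg -1.31 edge y at x=-.18,-.1,-.02 [-0.0961 -0.098  -0.0998] n 30 res 0.0005
```

Emit:
arm_command(
  rows=[
    {"fingers": 1,"tx": 0,"ty": 0,"tz": -0.04,"wx": 0,"wy": 0,"wz": 0},
    {"fingers": 1,"tx": 0,"ty": 0,"tz": -0.04,"wx": 0,"wy": 0,"wz": 0},
    {"fingers": 1,"tx": 0,"ty": 0,"tz": -0.03,"wx": 0,"wy": 0,"wz": 0},
    {"fingers": 1,"tx": 0,"ty": 0,"tz": 0,"wx": 0,"wy": 0,"wz": 0},
  ],
)

```text
clock: 19.9
tcp_pos: [0.5066, 0.2057, 0.1559]
tcp_rot: [-0.004, 1.0, -0.0, -0.0]
force: [2.5, 1.5, 2.6]
width: 0.129
gripper_force: 15.1
```

```bash
python3 st.py|head -1; python3 plane.py 2>/dev/null
```

```text
clock 19.9 dX,dY,dz mm [-24.4 -30.4  -3.9] F X,Y,z -1.3 2.6 2.6
pocket slope x,y deg [-0.  -0.7] z at (-.08,mid) 0.1127 404
floor z at nose x=-.03, y=-.05: 0.111
-0.16 [0.1, 0.114, 0.114, 0.115, 0.245, 0.115, 0.245, 0.115, 0.114, 0.102, 0.1]
-0.13 [0.1, 0.112, 0.113, 0.113, 0.113, 0.113, 0.113, 0.112, 0.114, 0.102, 0.1]
-0.1 [0.1, 0.114, 0.112, 0.112, 0.115, 0.113, 0.111, 0.112, 0.113, 0.1, 0.1]
-0.06 [0.101, 0.115, 0.113, 0.113, 0.121, 0.113, 0.112, 0.112, 0.113, 0.101, 0.101]
-0.03 [0.101, 0.11, 0.111, 0.112, 0.113, 0.111, 0.112, 0.112, 0.112, 0.101, 0.101]
```

The tray now lies flat on the deck. I'll release it with a limited opening and withdraw.

Emit:
arm_command(
  rows=[
    {"fingers": 0.65,"tx": 0,"ty": 0,"tz": 0,"wx": 0,"wy": 0,"wz": 0},
    {"fingers": 0.5,"tx": 0,"ty": 0,"tz": 0,"wx": 0,"wy": 0,"wz": 0},
    {"fingers": 0.45,"tx": 0,"ty": 0,"tz": 0,"wx": 0,"wy": 0,"wz": 0},
    {"fingers": 0.45,"tx": 0,"ty": 0,"tz": 0.1,"wx": 0,"wy": 0,"wz": 0},
    {"fingers": 0.45,"tx": 0,"ty": 0,"tz": 0.3,"wx": 0,"wy": 0,"wz": 0},
    {"fingers": 0.45,"tx": 0,"ty": 0,"tz": 0.5,"wx": 0,"wy": 0,"wz": 0},
    {"fingers": 0.45,"tx": 0,"ty": 0,"tz": 0.6,"wx": 0,"wy": 0,"wz": 0},
    {"fingers": 0.45,"tx": 0,"ty": 0.3,"tz": 0.6,"wx": 0,"wy": 0,"wz": 0},
    {"fingers": 0.45,"tx": 0,"ty": 0.3,"tz": 0.3,"wx": 0,"wy": 0,"wz": 0},
    {"fingers": 0.45,"tx": 0,"ty": 0,"tz": 0,"wx": 0,"wy": 0,"wz": 0},
  ],
)

```text
clock: 21.0
tcp_pos: [0.5074, 0.2388, 0.2792]
tcp_rot: [-0.005, 1.0, 0.002, 0.002]
force: [0.1, 0.3, 0.5]
width: 0.274
gripper_force: 0.0
```

```bash
python3 st.py|head -1; python3 plane.py 2>/dev/null; python3 - <<'E'
import cv2,numpy as np
from rig import cams
i=cams.get_image("scene")["color"][140:310,240:400,::-1];t=cams.get_image("top")["color"][195:340,140:380,::-1]
cv2.imwrite("pics/b3.png",np.hstack([cv2.resize(i,(336,357),interpolation=cv2.INTER_CUBIC),cv2.copyMakeBorder(cv2.resize(t,(460,278),interpolation=cv2.INTER_CUBIC),0,79,0,0,0)]))
E
```

```text
clock 21.0 dX,dY,dz mm [-57.4 -27.1 119.4] F X,Y,z -0.3 0.1 0.5
pocket slope x,y deg [ 0.1 -2.5] z at (-.08,mid) 0.1125 403
floor z at nose x=-.03, y=-.05: 0.1117
-0.16 [0.1, 0.112, 0.113, 0.112, 0.112, 0.113, 0.112, 0.112, 0.115, 0.1, 0.101]
-0.13 [0.101, 0.114, 0.112, 0.112, 0.114, 0.112, 0.113, 0.112, 0.114, 0.1, 0.1]
-0.1 [0.1, 0.114, 0.112, 0.112, 0.116, 0.113, 0.113, 0.113, 0.113, 0.104, 0.1]
-0.06 [0.101, 0.115, 0.115, 0.114, 0.123, 0.112, 0.113, 0.112, 0.113, 0.102, 0.101]
-0.03 [0.1, 0.112, 0.112, 0.112, 0.112, 0.112, 0.112, 0.111, 0.111, 0.101, 0.1]
```

View pics/b3.png

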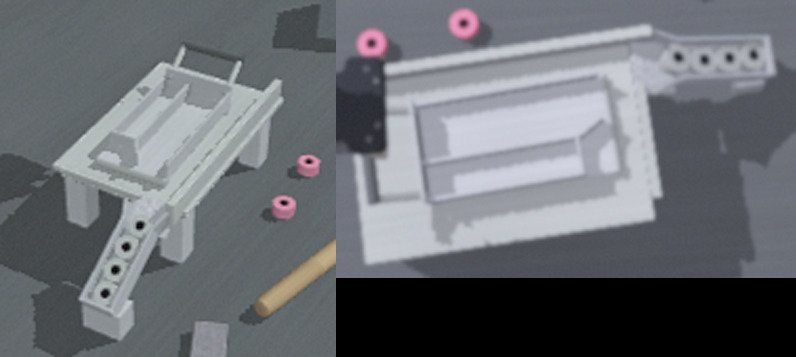

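The empty tray lies flat on the deck, and the four bosses are in single file in the channel (px (678,57) to (754,54) in the right half). The gripper is clear, so I'll hand in.

```bash
python3 -c "
from rig import ticket
print(ticket.hand_in())"
```

```text
the job is handed in; nothing more can be done
None
```

The job is handed in: in the last pictures all four bosses lie in single file in the channel and the empty tray rests flat on the deck, let go. On the way down the tray first caught on the rail and rolled about 17°, so I lifted it clear and set it down again; no verdict came back.

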